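# Make up two plant-study kits

### The arm

A 6-joint arm with a two-finger parallel gripper is mounted at the origin on the work surface. World frame = base frame: x ahead of the robot, y to its left, z up, the work surface at z = 0. Lengths are in m, angles in rad, forces in N, time in s.
With the tool pointing down it reaches from about 0.375 to 0.975 m from the base axis. Payload 3.8 kg.
Tool frame: the origin (TCP) lies at the very end of the fingers, on their centre line; the grasp point (between the pads) lies 19 mm behind it; x points along the fingers, y is the direction in which the jaws open and shut, and the axes are right-handed (so a half turn about x gives the same grasp; the last joint's range is limited). The gripper opens to 85 mm and grips with 20 to 120 N. Pads are 22 mm wide; open, the fingers measure 114 mm over their backs; the gripper's body (76 mm by 85 mm) begins 54 mm behind the grasp point. The pads swing forward as they close: fully open they stand 13 mm farther back than shut.
Start: joints at [1.182, 0.264, 1.604, -0, 1.274, -0.037], TCP at [0.233, 0.634, 0.231] pointing down, gripper open.
Joint ranges: [-2.63, 2.63], [-0.94, 2.18], [0.31, 2.57], [-1.31, 4.45], [0, 2.66], [-2.55, 2.55]. Speed limits (rad/s): [2.57, 2.57, 3.14, 3.14, 3.14, 3.14].

### API

Orientations are given as a unit quaternion [w, x, y, z].
In Python, from rig import ctrl, viewer gives the robot as it stands.
- The arm moves only by the tool move_arm, never from a script. Its arguments are lists of equal length, an entry for each row: "translation": the shift along the world's x, y, z in cm, a list of three; "twist": the turn about the world's z in degrees; "hand": the gripper's target within -1 to 1 (shut at 1, half-way at 0, fully open at -1). A call has 1 to 20 rows; each row shifts and turns the commanded pose from where the row before left it; what a row does not reach is not made up. A row lasts 1/10 s, in which the tool goes at most 50 mm and 8.59 degrees, less where a joint would pass 70% of its speed; a pose out of reach is approached as far as the arm can. A call is refused whole if a number of a shift passes 5 or a number of a turn 8.59, either way. A call with a gripper value outside its range is refused whole. The fingers move at their own pace and stop on an object; "newtons" is the grip in N (left out, the last holds). Time passes only in rows, so rows that do not move let the fingers close. It gives the time, the measured TCP pose, the force and the opening at its end, in the units of the state.
- ctrl.observe(): the state, without advancing time (a new reading comes with each control period).
- viewer.read_camera(name): name is "scene" or "top"; returns the picture (420x560x3 uint8, red, green, blue); there is no depth.
- viewer.camera_info(name): a dict with "fovy" (degrees; the focal length in pixels is half the picture's height over the tangent of half this angle, whatever the lens; pixels are square), "cx", "cy" (the principal point, pixels), "extrinsics" (4x4, takes a point from world to camera coordinates). Camera axes: x right, y down, z forward; pixel columns grow to the right and rows downward; lengths in m; the calibration is good to about 2 mm. A picture is of the moment at which its call begins. camera_info takes no time and is no camera call.
- ctrl.close_job(): hands the job in, once; it reports no verdict.
The state is a dict: "t": time; "qpos": joint angles; "dq": joint speeds; "joint_torque": joint torques, N m; "tool_pos": TCP position; "tool_rot": TCP orientation; "force": force on the tool from outside, world axes, zero at the start; "moment": the same for the moment, N m; "grip_width": finger opening in m.
Only numpy, scipy, OpenCV 4.12 (cv2) and the standard library are available. Lean on these libraries where they do the work, as an engineer would, in place of code of your own. Each camera call takes 0.05 s, during which the arm holds its last target. There are 200 camera calls.

### The job

Make up the two kits from the stock on the bench. Yellow tray: the amber jar with the white cap on one of the printed rings, and on the other the terracotta pot with the green pot nested in it, pushed lightly until its collar rests level on the terracotta rim, not rammed. Blue tray: the green glass jar with the black cap and the metal loupe, one on each ring; set everything down upright and centred on its ring without dropping it, and leave the red-capped and orange-capped jars where they stand.

Things in the scene. Friction and masses are not known exactly. Their poses are not given: they have to be found in the camera images.
- tray_yellow: Open yellow tray, fixed: outside 220 mm (its x) by 120 mm (its y) by 14 mm high, walls 4 mm, floor 4 mm thick. Origin: centre of its underside. Two printed white rings, 68 mm across, on its floor, centred at x = +50 and -50 mm, y = 0 in its frame. Gets the amber jar with the white cap and the nested pots, either ring for either.
- tray_blue: Open blue tray, fixed: outside 220 mm (its x) by 120 mm (its y) by 14 mm high, walls 4 mm, floor 4 mm thick. Origin: centre of its underside. Two printed white rings, 68 mm across, on its floor, centred at x = +50 and -50 mm, y = 0 in its frame. Gets the green glass jar with the black cap and the loupe, either ring for either.
- jar_amber_white: Amber glass jar with its white screw cap: upright, round, 75 mm tall; straight body 44 mm across from its foot up to 53 mm, a plain paper label round it, then a shoulder, cap 40 mm across. About 120 g. Origin: centre of its underside, z up. Wanted: it stands loose among the stock at the start.
- jar_amber_red: Amber glass jar with its red screw cap: upright, round, 75 mm tall; straight body 44 mm across from its foot up to 53 mm, a plain paper label round it, then a shoulder, cap 40 mm across. About 120 g. Origin: centre of its underside, z up. Not wanted: leave it where it stands.
- jar_green_black: Green glass jar with its black screw cap: upright, round, 75 mm tall; straight body 44 mm across from its foot up to 53 mm, a plain paper label round it, then a shoulder, cap 40 mm across. About 120 g. Origin: centre of its underside, z up. Wanted: it stands loose among the stock at the start.
- jar_green_orange: Green glass jar with its orange screw cap: upright, round, 75 mm tall; straight body 44 mm across from its foot up to 53 mm, a plain paper label round it, then a shoulder, cap 40 mm across. About 120 g. Origin: centre of its underside, z up. Not wanted: leave it where it stands.
- loupe: Stand loupe (magnifier): an upright aluminium cylinder 40 mm across with a black band round it, 42 mm high, and on it a steel eye ring 36 mm across with a lens, 50 mm high in all. About 90 g. Origin: centre of its underside, z up.
- pot_outer: Empty terracotta-coloured pot, open at the top, tapered: 44 mm across at its foot, 60 mm at its rim, 55 mm tall, walls 3 mm, mouth 54 mm. About 60 g. Stands upright. Origin: centre of its underside, z up.
- pot_inner: Empty green plastic pot, about 40 g: tapered body 34 mm across at its foot, 49 mm at 45 mm height, then a straight collar 58 mm across from 45 to 65 mm height (grip it there). Origin: centre of underside, z up. Fully nested, the collar rests on the terracotta rim: origin 10 mm above that pot's origin, collar 20 mm proud of the rim, body with 2 mm of play in the mouth.
Not all that is in view belongs to the job. Leave any purple look-alike of the jar_amber_white alone. What is shaped like the jar_green_black but purple is not meant.

How it is judged:
At the end, for the whole second after the job is handed in: Both kits complete: each thing upright (0.1 rad) on its tray's floor within 15 mm of a ring's centre; green pot nested (origin 10 mm above the terracotta pot's, within 3 mm; centred within 6 mm); red- and orange-capped jars within 20 mm of their start; all released and at rest ((x of jar_amber_white in the frame of tray_yellow between -0.065 and -0.035 m or x of jar_amber_white in the frame of tray_yellow between 0.035 and 0.065 m) and y of jar_amber_white in the frame of tray_yellow between -0.015 and 0.015 m and z of jar_amber_white in the frame of tray_yellow between 0 and 0.008 m and angle between each of jar_amber_white, pot_outer, jar_green_black, loupe, pot_inner, jar_amber_red, jar_green_orange's own z axis and vertical below 0.1 rad and (x of pot_outer in the frame of tray_yellow between -0.065 and -0.035 m or x of pot_outer in the frame of tray_yellow between 0.035 and 0.065 m) and y of pot_outer in the frame of tray_yellow between -0.015 and 0.015 m and z of pot_outer in the frame of tray_yellow between 0 and 0.008 m and (x of jar_green_black in the frame of tray_blue between -0.065 and -0.035 m or x of jar_green_black in the frame of tray_blue between 0.035 and 0.065 m) and y of jar_green_black in the frame of tray_blue between -0.015 and 0.015 m and z of jar_green_black in the frame of tray_blue between 0 and 0.008 m and (x of loupe in the frame of tray_blue between -0.065 and -0.035 m or x of loupe in the frame of tray_blue between 0.035 and 0.065 m) and y of loupe in the frame of tray_blue between -0.015 and 0.015 m and z of loupe in the frame of tray_blue between 0 and 0.008 m and horizontal distance between pot_inner and pot_outer below 0.006 m and z of pot_inner in the frame of pot_outer between 0.007 and 0.013 m and linear speed of each of jar_amber_white, jar_green_black, loupe, pot_outer, pot_inner below 0.02 m/s and angular speed of each of jar_amber_white, jar_green_black, loupe, pot_outer, pot_inner below 0.2 rad/s and contact force between each of jar_amber_white, jar_green_black, loupe, pot_outer, pot_inner and the fingers below 0.1 N and distance of each of jar_amber_red, jar_green_orange from where it was at the start of the episode below 0.02 m); the robot touches nothing.
It fails at once if a jar that is not wanted is shifted more than 20 mm or tipped (distance of any of jar_amber_red, jar_green_orange from where it was at the start of the episode above 0.02 m or angle between any of jar_amber_red, jar_green_orange's own z axis and vertical above 0.35 rad).
It fails at once if the green pot is rammed into the terracotta pot by the gripper (over 40 N) (contact force between pot_inner and pot_outer above 40 N and contact force between pot_inner and the fingers above 1 N).
It fails at once if a thing is dropped (falls free of the fingers at over 0.5 m/s, that is from about 13 mm or more) ((linear speed of jar_amber_white above 0.5 m/s and contact force between jar_amber_white and the fingers below 0.05 N) or (linear speed of jar_green_black above 0.5 m/s and contact force between jar_green_black and the fingers below 0.05 N) or (linear speed of loupe above 0.5 m/s and contact force between loupe and the fingers below 0.05 N) or (linear speed of pot_outer above 0.5 m/s and contact force between pot_outer and the fingers below 0.05 N) or (linear speed of pot_inner above 0.5 m/s and contact force between pot_inner and the fingers below 0.05 N)).
It also fails if it takes over 112 s, if anything falls off the work surface, if the arm or the gripper's body presses on something with over 40 N, if the wrist force passes 120 N, or if a joint passes its speed limit or range.

## Working session

There is one attempt and no reset: what is moved stays moved. The work goes in short steps, Python scripts to look and compute and a tool call to move; the robot and the scene stay as the last step left them, time stands still between calls to the robot, and variables do not carry over. Pictures are saved under pics/ and viewed, about 12 in all and at most 16, crops included, and the job is handed in when it is done.

Besides the shell and the picture viewer there is one more tool, called after "Emit:" by a JSON object that holds its "method" and its "body". move_arm: Moves the arm, as the interface text tells. Its arguments: {"type":"object","properties":{"translation":{"type":"array"},"twist":{"type":"array"},"hand":{"type":"array"},"newtons":{"type":"number"}},"required":["translation","twist","hand"]}

```bash
mkdir -p pics; ls; python3 - <<'E'
from rig import ctrl, viewer
import cv2
for n in("scene","top"):
    i=viewer.camera_info(n); print(n,i)
    cv2.imwrite(f"pics/{n}0.png",viewer.read_camera(n)[:,:,::-1])
print(ctrl.observe())
E
```

```text
pics
scene {'fovy': 46.99641265735358, 'cx': 281.0989343563447, 'cy': 209.99847377467972, 'extrinsics': array([[ 0.81472681,  0.57982711,  0.00455483, -0.47579395],
       [ 0.34647348, -0.48050814, -0.8056476 , -0.18141892],
       [-0.46494769,  0.65796083, -0.59237758,  1.32558672],
       [ 0.        ,  0.        ,  0.        ,  1.        ]])}
top {'fovy': 57.78808789211785, 'cx': 280.68109688674826, 'cy': 211.74502935921413, 'extrinsics': array([[ 1.38829162e-02, -9.99903600e-01,  2.33417939e-04,
        -1.96064486e-02],
       [-9.82603303e-01, -1.36859504e-02, -1.85211890e-01,
         5.95960456e-01],
       [ 1.85197230e-01,  2.34192391e-03, -9.82698581e-01,
         7.56348608e-01],
       [ 0.00000000e+00,  0.00000000e+00,  0.00000000e+00,
         1.00000000e+00]])}
{'t': 0.1, 'qpos': array([ 1.18208420e+00,  2.64696969e-01,  1.60526383e+00, -1.58101707e-05,
        1.27371611e+00, -3.68953016e-02]), 'dq': array([-1.18219442e-03, -5.92381146e-04, -2.95074766e-03,  1.15332087e-04,
        1.40615888e-03,  8.76069560e-05]), 'joint_torque': array([ 4.38803409e-04, -5.16700315e+01, -3.68592954e+01, -3.42951148e-05,
        6.29415706e-03, -4.96060818e-05]), 'tool_pos': array([0.23235395, 0.63302519, 0.23005937]), 'tool_rot': array([ 0.69604419,  0.12302244,  0.69634501, -0.12446525]), 'force': array([-0.86090091,  0.15587442,  0.04726542]), 'moment': array([-0.01920463,  0.01964116, -0.02995925]), 'grip_width': 0.08561579436734439}
```

View pics/top0.png

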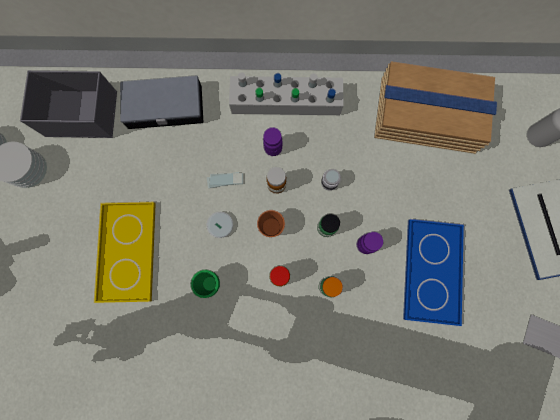

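View pics/scene0.png

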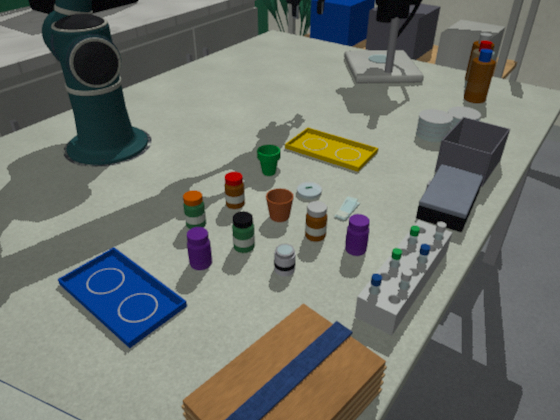

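```bash
cat > h.py <<'E'
import numpy as np, cv2
from rig import ctrl, viewer
from scipy.spatial.transform import Rotation as R
def cam(n):
    i=viewer.camera_info(n); f=210/np.tan(np.radians(i["fovy"]/2)); return f,i["cx"],i["cy"],np.array(i["extrinsics"])
def ray(n,u,v,z):
    f,cx,cy,E=cam(n); d=E[:3,:3].T@np.array([(u-cx)/f,(v-cy)/f,1]); c=-E[:3,:3].T@E[:3,3]
    return c+d*(z-c[2])/d[2]
def proj(n,p):
    f,cx,cy,E=cam(n); q=E[:3,:3]@np.asarray(p)+E[:3,3]; return f*q[0]/q[2]+cx,f*q[1]/q[2]+cy
def grab(n,name=None):
    im=np.ascontiguousarray(viewer.read_camera(n)[:,:,::-1])
    if name: cv2.imwrite(f"pics/{name}.png",im)
    return im
def blob(im,u,v,r,lo,hi):
    """centroid, area and box of the largest blob of an HSV range within r px of (u,v)"""
    m=cv2.inRange(cv2.cvtColor(im,cv2.COLOR_BGR2HSV),lo,hi); k=np.zeros_like(m); cv2.rectangle(k,(u-r,v-r),(u+r,v+r),255,-1); m&=k
    n,l,s,c=cv2.connectedComponentsWithStats(m); j=1+np.argmax(s[1:,4]); return c[j],s[j]
def tool():
    o=ctrl.observe(); M=R.from_quat(np.roll(o["tool_rot"],-1)).as_matrix(); return o,M
E
python3 - <<'E'
from h import *
im=cv2.imread("pics/top0.png")
L=dict(red=(280,276,18,(0,120,80),(5,255,255),.07),orange=(332,287,18,(6,150,100),(16,255,255),.07),
black=(330,223,16,(0,0,0),(180,255,45),.07),white=(277,174,13,(0,0,110),(180,60,255),.071),
terr=(271,223,20,(0,100,40),(14,255,255),.05),green=(205,284,22,(60,120,40),(90,255,255),.06),
loupe=(332,178,12,(0,0,150),(180,60,255),.048),
yel=(127,252,70,(20,100,60),(35,255,255),.012),blue=(434,272,70,(100,150,40),(125,255,255),.012))
for k,(u,v,r,lo,hi,z) in L.items():
    try:
        c,s=blob(im,u,v,r,lo,hi); print(k,c.round(1),s,ray("top",*c,z)[:2].round(4))
    except Exception as e: print(k,e)
for k,u,v in(("Y1",127,229),("Y2",125,274),("B1",434,249),("B2",432,294)):
    c,s=blob(im,u,v,19,(0,0,100),(180,110,255)); bx=(s[0]+s[2]/2-.5,s[1]+s[3]/2-.5); print(k,s,c,bx,ray("top",*bx,.004)[:2].round(4))
print(tool()[1].round(2))
cv2.imwrite("pics/z.png",cv2.resize(im[140:310,170:370],None,fx=4,fy=3.5,interpolation=cv2.INTER_CUBIC)[:595])
E
```

```text
red [279.4 275.2] [270 266  20  19 298] [ 0.4623 -0.0106]
orange [332.1 286.5] [323 277  20  20 306] [ 0.4411 -0.1174]
black [330.1 222.9] [321 214  19  19 279] [ 0.5712 -0.1146]
white [275.5 171.4] [264 161  27  27 555] [0.6807 0.001 ]
terr [270.6 223.3] [257 210  28  27 587] [0.5719 0.01  ]
green [204.8 283. ] [191 270  29  28 590] [0.4446 0.1421]
loupe [328.  172.1] [320 166  25  25 147] [ 0.6876 -0.1141]
yel [124.6 252.3] [  94  202   62  101 4194] [0.5086 0.332 ]
blue [434.4 272.7] [ 404  220   60  106 4066] [ 0.4736 -0.349 ]
Y1 [112 214  31  31 145] [126.76551724 228.71724138] (np.float64(127.0), np.float64(229.0)) [0.5615 0.3344]
Y2 [110 259  30  31 147] [124.49659864 274.42857143] (np.float64(124.5), np.float64(274.0)) [0.4615 0.3311]
B1 [419 234  31  31 173] [433.71676301 248.42196532] (np.float64(434.0), np.float64(249.0)) [ 0.5261 -0.3544]
B2 [417 278  32  33 178] [431.83146067 294.25280899] (np.float64(432.5), np.float64(294.0)) [ 0.4278 -0.3452]
[[-0.    0.34  0.94]
 [-0.    0.94 -0.34]
 [-1.   -0.   -0.  ]]
```

View pics/z.png

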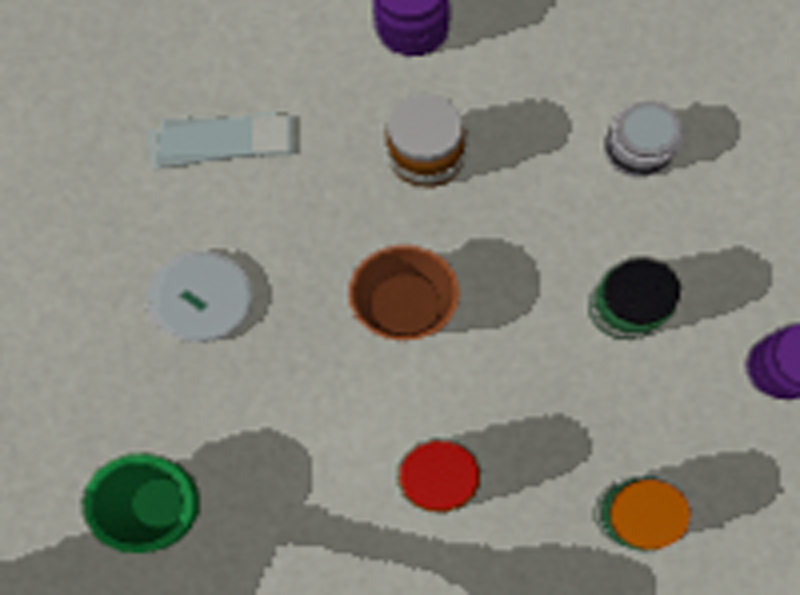

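```bash
python3 - <<'E'
from h import *
for k,u,v,z in(("white",276.5,176.3,.075),("loupe",332,177.1,.05),("black",330.1,222.9,.075),("red",279.4,275.2,.075),("orange",332.1,286.5,.075),("terr",271.2,223.2,.055),("green",205,283.5,.065)):
    p=ray("top",u,v,z); print(k,p[:2].round(4),"foot in scene",np.round(proj("scene",[*p[:2],0])),"top",np.round(proj("scene",p)))
print(tool()[0]["tool_pos"])
E
```

```text
white [ 0.6689 -0.0014] foot in scene [314. 234.] top [315. 205.]
loupe [ 0.6759 -0.1224] foot in scene [283. 268.] top [283. 248.]
black [ 0.5705 -0.114 ] foot in scene [243. 245.] top [242. 215.]
red [ 0.4621 -0.0106] foot in scene [235. 203.] top [233. 175.]
orange [ 0.4412 -0.1167] foot in scene [196. 223.] top [192. 194.]
terr [0.5713 0.0085] foot in scene [279. 216.] top [279. 195.]
green [0.4436 0.1407] foot in scene [268. 172.] top [268. 149.]
[0.23235395 0.63302519 0.23005937]
```

Emit:
{"method": "move_arm", "body": {"translation": [[2.56,-3.73,-0.5],[2.56,-3.73,-0.5],[2.56,-3.73,-0.5],[2.56,-3.73,-0.5],[2.56,-3.73,-0.5],[2.56,-3.73,-0.5],[2.56,-3.73,-0.5],[2.56,-3.73,-0.5],[2.56,-3.73,-0.5],[2.56,-3.73,-0.5],[2.56,-3.73,-0.5],[2.56,-3.73,-0.5],[2.56,-3.73,-0.5],[2.56,-3.73,-0.5],[2.56,-3.73,-0.5],[2.56,-3.73,-0.5],[2.56,-3.73,-0.5],[0,0,0]], "twist": [1.18,1.18,1.18,1.18,1.18,1.18,1.18,1.18,1.18,1.18,1.18,1.18,1.18,1.18,1.18,1.18,1.18,0], "hand": [-1,-1,-1,-1,-1,-1,-1,-1,-1,-1,-1,-1,-1,-1,-1,-1,-1,-1], "newtons": 40}}

```text
t: 1.9
tool_pos: [0.6697, -0.0055, 0.1447]
tool_rot: [0.707, 0.001, 0.707, -0.003]
force: [0.4, 0.1, 0.4]
grip_width: 0.0853
```

Emit:
{"method": "move_arm", "body": {"translation": [[0,0.4,-3],[0,0,-3],[0,0,-3],[0,0,-2.5],[0,0,-1.2],[0,0,0],[0,0,0],[0,0,0],[0,0,0],[0,0,0],[0,0,0],[0,0,0],[0,0,0]], "twist": [0,0,0,0,0,0,0,0,0,0,0,0,0], "hand": [-1,-1,-1,-1,-1,-1,1,1,1,1,1,1,1]}}

```text
t: 3.2
tool_pos: [0.6697, 0.0034, 0.0217]
tool_rot: [0.709, 0.001, 0.706, -0.001]
force: [-0.4, 0.0, 6.8]
grip_width: 0.0424
```

```bash
python3 - <<'E'
from h import *
a=grab("scene"); b=grab("top")
cv2.imwrite("pics/g1.png",np.hstack([cv2.resize(a[130:330,200:400],None,fx=2,fy=2),cv2.resize(b[90:290,180:380],None,fx=2,fy=2)]))
E
```

```text
(no output)
```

View pics/g1.png

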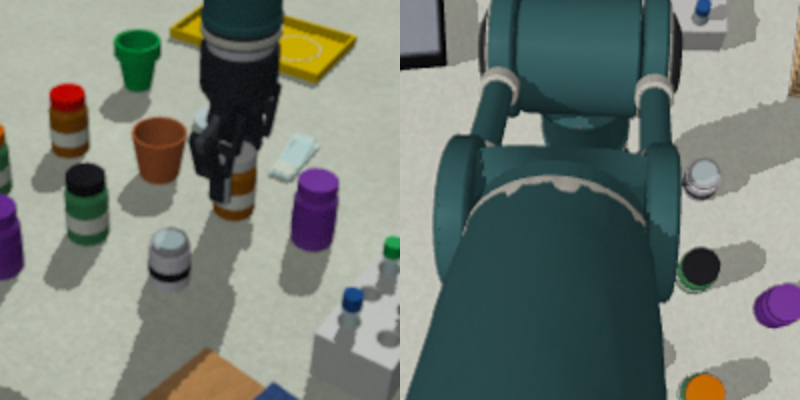

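Emit:
{"method": "move_arm", "body": {"translation": [[0,0,1],[0,0,3],[0,0,4],[-1,3,1],[-1.4,4.3,0],[-1.4,4.3,0],[-1.4,4.3,0],[-1.4,4.3,0],[-1.4,4.3,0],[-1.4,4.3,0],[-1.4,4.3,0],[0,0,0],[0,0,0]], "twist": [0,0,0,0,0,0,0,0,0,0,0,0,0], "hand": [1,1,1,1,1,1,1,1,1,1,1,1,1]}}

```text
t: 4.6
tool_pos: [0.5588, 0.3356, 0.1093]
tool_rot: [0.707, -0.001, 0.707, 0.0]
force: [0.3, 0.1, -1.2]
grip_width: 0.0427
```

```bash
python3 - <<'E'
from h import *
a=grab("scene"); b=grab("top"); p=tool()[0]["tool_pos"]; print(p)
print(proj("scene",p),proj("top",p))
cv2.imwrite("pics/g2.png",np.hstack([cv2.resize(a[50:210,240:440],None,fx=2,fy=2),cv2.resize(b[170:330,40:240],None,fx=2,fy=2)]))
E
```

```text
[0.55968583 0.33375955 0.10921839]
(np.float64(350.0581361222602), np.float64(116.63643581437788)) (np.float64(106.17800381167473), np.float64(222.45896272141954))
```

View pics/g2.png

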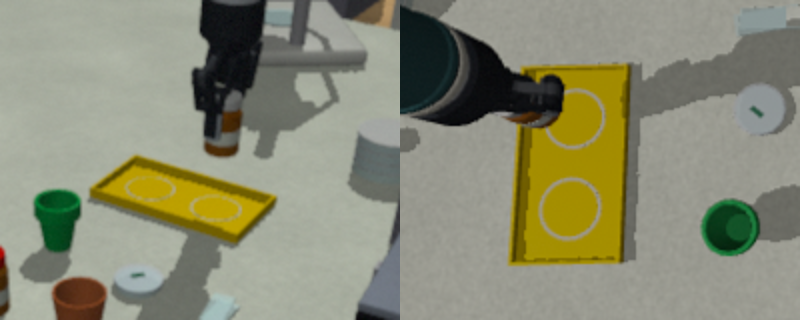

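Emit:
{"method": "move_arm", "body": {"translation": [[0.2,0,-3],[0,0,-3],[0,0,-1.4],[0,0,-0.5],[0,0,0]], "twist": [0,0,0,0,0], "hand": [1,1,1,1,1]}}

```text
t: 5.2
tool_pos: [0.5618, 0.3336, 0.0298]
tool_rot: [0.707, 0.001, 0.707, -0.001]
force: [0.8, 0.0, -1.8]
grip_width: 0.043
```

Emit:
{"method": "move_arm", "body": {"translation": [[0,0,-0.15],[0,0,-0.1],[0,0,-0.1],[0,0,0]], "twist": [0,0,0,0], "hand": [1,1,1,1]}}

```text
t: 5.6
tool_pos: [0.5621, 0.3349, 0.0274]
tool_rot: [0.707, 0.001, 0.707, -0.0]
force: [0.0, 0.2, -2.2]
grip_width: 0.0426
```

Emit:
{"method": "move_arm", "body": {"translation": [[0,0,-0.1],[0,0,-0.1],[0,0,0]], "twist": [0,0,0], "hand": [1,1,1]}}

```text
t: 5.9
tool_pos: [0.562, 0.3348, 0.0258]
tool_rot: [0.707, 0.001, 0.707, -0.0]
force: [-2.0, -0.5, 4.4]
grip_width: 0.043
```

Emit:
{"method": "move_arm", "body": {"translation": [[0,0,0],[0,0,0],[0,0,0],[0,0,0],[0,0,3],[0,0,4.5],[0.1,-4.5,1.5],[0.1,-4.5,0],[0.1,-4.5,0],[0.1,-4.5,0],[0.1,-4.5,0],[0.1,-4.5,0],[0.1,-4.5,0],[0.1,-4.5,0],[0,-4.5,0],[0,-4.4,0],[0,0,0],[0,0,0]], "twist": [0,0,0,0,0,0,0,0,0,0,0,0,0,0,0,0,0,0], "hand": [-1,-1,-1,-1,-1,-1,-1,-1,-1,-1,-1,-1,-1,-1,-1,-1,-1,-1]}}

```text
t: 7.7
tool_pos: [0.5696, -0.1155, 0.1147]
tool_rot: [0.707, 0.002, 0.707, -0.001]
force: [0.1, -0.5, -0.0]
grip_width: 0.0853
```

```bash
python3 - <<'E'
from h import *
a=grab("scene","s3"); b=grab("top","t3")
print(tool()[0]["tool_pos"])
cv2.imwrite("pics/g3.png",np.vstack([a[80:330,60:460],b[140:330,60:460]]))
E
```

```text
[ 0.56955755 -0.11368782  0.11454545]
```

View pics/g3.png

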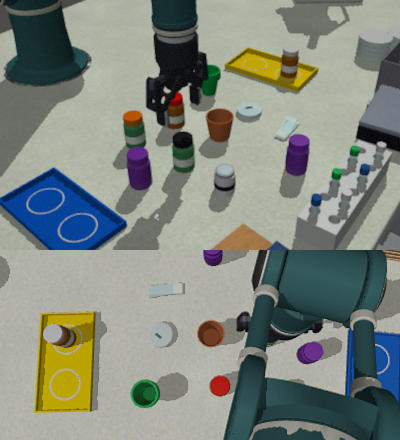

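Emit:
{"method": "move_arm", "body": {"translation": [[0,0,0],[0,0,-1],[0,0,-3],[0,0,-3],[0,0,-2],[0,0,-0.4],[0,0,0],[0,0,0],[0,0,0],[0,0,0],[0,0,0]], "twist": [0,0,0,0,0,0,0,0,0,0,0], "hand": [-0.5,-0.5,-0.5,-0.5,-0.5,-0.5,-0.5,1,1,1,1]}}

```text
t: 8.9
tool_pos: [0.5713, -0.1147, 0.0224]
tool_rot: [0.708, 0.0, 0.706, -0.001]
force: [0.3, 0.2, 5.0]
grip_width: 0.0424
```

Emit:
{"method": "move_arm", "body": {"translation": [[0,0,1],[0,0,3],[0,0,4],[0,0,2],[-0.75,-4,0],[-0.75,-4,0],[-0.75,-4,0],[-0.75,-4,0],[-0.75,-4,0],[-0.75,-4,0],[0,0,0],[0,0,-3],[0,0,-3.5],[0,0,-2],[0,0,-0.5],[0,0,0]], "twist": [0,0,0,0,0,0,0,0,0,0,0,0,0,0,0,0], "hand": [1,1,1,1,1,1,1,1,1,1,1,1,1,1,1,1]}}

```text
t: 10.5
tool_pos: [0.524, -0.3533, 0.0298]
tool_rot: [0.706, 0.001, 0.708, 0.0]
force: [0.5, -0.8, -0.6]
grip_width: 0.0427
```

Emit:
{"method": "move_arm", "body": {"translation": [[0.1,0,-0.15],[0.1,0,-0.1],[0,0,-0.1],[0,0,-0.1],[0,0,0],[0,0,0]], "twist": [0,0,0,0,0,0], "hand": [1,1,1,1,1,1]}}

```text
t: 11.1
tool_pos: [0.5268, -0.3545, 0.0265]
tool_rot: [0.707, 0.001, 0.707, -0.001]
force: [-1.7, 0.4, -1.1]
grip_width: 0.0428
```

Emit:
{"method": "move_arm", "body": {"translation": [[0,0,-0.1],[0,0,0],[0,0,0],[0,0,0],[0,0,0],[0,0,3],[0,0,4.5],[0,0,1.5],[2.13,3.32,0],[2.13,3.32,0],[2.13,3.32,0],[2.13,3.32,0],[2.13,3.32,0],[2.13,3.32,0],[2.13,3.32,0],[0,0,0],[0,0,0]], "twist": [0,0,0,0,0,0,0,0,0,0,0,0,0,0,0,0,0], "hand": [1,-1,-1,-1,-1,-1,-1,-1,-1,-1,-1,-1,-1,-1,-1,-1,-1]}}

```text
t: 12.8
tool_pos: [0.676, -0.1211, 0.1146]
tool_rot: [0.707, -0.0, 0.707, 0.0]
force: [0.4, 0.9, 0.2]
grip_width: 0.0853
```

```bash
python3 - <<'E'
from h import *
a=grab("scene","s4"); b=grab("top","t4")
p=tool()[0]["tool_pos"]; print(p,proj("scene",[*p[:2],.05]),proj("scene",[*p[:2],0]))
cv2.imwrite("pics/g4.png",np.hstack([cv2.resize(a[180:380,50:330],None,fx=1.7,fy=1.7),cv2.resize(b[200:335,390:480],None,fx=2.5,fy=2.5)[:340]]))
E
```

```text
[ 0.67520609 -0.12260633  0.11475296] (np.float64(282.9486454197915), np.float64(248.12688713138462)) (np.float64(282.7716414574383), np.float64(267.81300475967635))Traceback (most recent call last):
  File "<stdin>", line 4, in <module>
    return _nx.concatenate(arrs, 1, dtype=dtype, casting=casting)
           ~~~~~~~~~~~~~~~^^^^^^^^^^^^^^^^^^^^^^^^^^^^^^^^^^^^^^^
ValueError: all the input array dimensions except for the concatenation axis must match exactly, but along dimension 0, the array at index 0 has size 340 and the array at index 1 has size 338
```

```bash
python3 - <<'E'
from h import *
a=cv2.imread("pics/s4.png"); b=cv2.imread("pics/t4.png")
cv2.imwrite("pics/g4.png",np.hstack([cv2.resize(a[180:380,50:330],(476,340)),cv2.resize(b[200:336,390:480],(225,340))]))
E
```

```text
(no output)
```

View pics/g4.png

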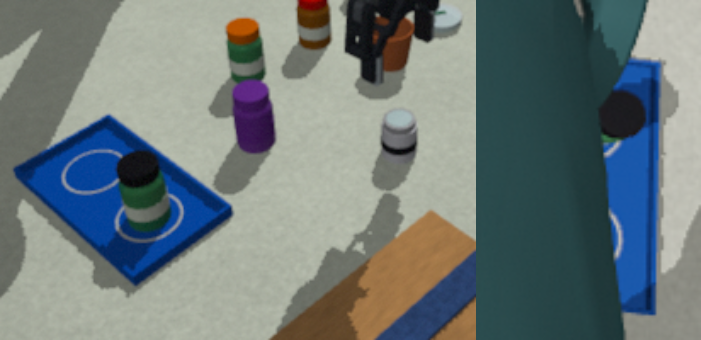

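Emit:
{"method": "move_arm", "body": {"translation": [[0,0,-3],[0,0,-3.5],[0,0,-2.8],[0,0,-0.8],[0,0,0],[0,0,0],[0,0,0],[0,0,0],[0,0,0],[0,0,0]], "twist": [0,0,0,0,0,0,0,0,0,0], "hand": [-1,-1,-1,-1,-1,1,1,1,1,1]}}

```text
t: 13.9
tool_pos: [0.6775, -0.1224, 0.0166]
tool_rot: [0.708, 0.0, 0.706, -0.001]
force: [-1.4, -0.5, 4.7]
grip_width: 0.0387
```

Emit:
{"method": "move_arm", "body": {"translation": [[0,0,1],[0,0,3],[0,0,4.5],[0,0,1.5],[-3.12,-2.79,0],[-3.12,-2.79,0],[-3.12,-2.79,0],[-3.12,-2.79,0],[-3.12,-2.79,0],[-3.12,-2.79,0],[-3.12,-2.79,0],[-3.12,-2.79,0],[0,0,0],[0,0,-3],[0,0,-3.5],[0,0,-2.2],[0,0,-0.6],[0,0,0]], "twist": [0,0,0,0,0,0,0,0,0,0,0,0,0,0,0,0,0,0], "hand": [1,1,1,1,1,1,1,1,1,1,1,1,1,1,1,1,1,1]}}

```text
t: 15.7
tool_pos: [0.426, -0.3441, 0.021]
tool_rot: [0.706, 0.001, 0.708, 0.0]
force: [-0.1, -0.7, -0.4]
grip_width: 0.0387
```

Emit:
{"method": "move_arm", "body": {"translation": [[0.1,0,-0.1],[0.1,0,-0.1],[0,0,0]], "twist": [0,0,0], "hand": [1,1,1]}}

```text
t: 16.0
tool_pos: [0.4284, -0.3452, 0.0204]
tool_rot: [0.707, 0.0, 0.707, -0.0]
force: [-3.5, 1.4, 7.0]
grip_width: 0.0388
```

Emit:
{"method": "move_arm", "body": {"translation": [[0,0,0],[0,0,0],[0,0,0],[0,0,0],[0,0,3],[0,0,4.5],[0,0,2],[1.59,3.93,0],[1.59,3.93,0],[1.59,3.93,0],[1.59,3.93,0],[1.59,3.93,0],[1.59,3.93,0],[1.59,3.93,0],[1.59,3.93,0],[1.59,3.93,0],[0,0,0],[0,0,0]], "twist": [0,0,0,0,0,0,0,0,0,0,0,0,0,0,0,0,0,0], "hand": [-1,-1,-1,-1,-1,-1,-1,-1,-1,-1,-1,-1,-1,-1,-1,-1,-1,-1]}}

```text
t: 17.8
tool_pos: [0.5714, 0.0094, 0.114]
tool_rot: [0.707, -0.0, 0.707, 0.0]
force: [-0.2, -0.2, 0.1]
grip_width: 0.0855
```

```bash
python3 - <<'E'
from h import *
a=grab("scene","s5"); b=grab("top","t5")
p=tool()[0]["tool_pos"]; print(p,proj("scene",[*p[:2],.055]))
c,s=blob(a,280,205,18,(0,100,40),(14,255,255)); print(c,s)
cv2.imwrite("pics/g5.png",np.hstack([cv2.resize(a[150:350,50:330],(476,340)),cv2.resize(b[200:336,390:480],(225,340))]))
E
```

```text
[0.57084903 0.00785634 0.11396437] (np.float64(278.33859516237584), np.float64(195.16320368981408))
[279.10968661 203.8960114 ] [266 189  27  33 702]
```

View pics/g5.png

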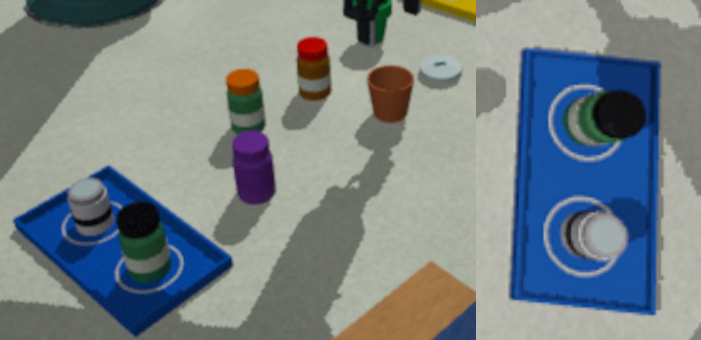

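Emit:
{"method": "move_arm", "body": {"translation": [[0,0,0],[0,0,0],[0,0,0],[0,0,0],[0,0,0],[0,0,-1],[0,0,-2],[0,0,-2],[0,0,-2],[0,0,-1.5],[0,0,-0.6],[0,0,0],[0,0,0],[0,0,0],[0,0,0],[0,0,0]], "twist": [-8.5,-8.5,-8.5,-8.5,-8.5,-8.5,-8.5,-8.5,-8.5,-8.5,-5,0,0,0,0,0], "hand": [-1,-1,-1,-1,-1,-1,-1,-1,-1,-1,-1,-1,1,1,1,1], "newtons": 20}}

```text
t: 19.5
tool_pos: [0.5723, 0.008, 0.0245]
tool_rot: [0.5, 0.501, 0.499, -0.5]
force: [-1.5, -1.8, 5.5]
grip_width: 0.0585
```

Emit:
{"method": "move_arm", "body": {"translation": [[0,0,0],[0,0,0],[0,0,0],[0,0,0],[0,0,0],[0,0,0],[0,0,0],[0,0,0],[0,0,0],[0,0,0],[0,0,0],[0,0,0],[0,0,0],[0,0,0],[0,0,0],[0,0,0],[0,0,0],[0,0,0],[0,0,0]], "twist": [0,0,0,8.5,8.5,8.5,8.5,8.5,8.5,8.5,8.5,8.5,8.5,5,0,0,0,0,0], "hand": [-1,-1,-1,-1,-1,-1,-1,-1,-1,-1,-1,-1,-1,-1,-1,1,1,1,1], "newtons": 30}}

```text
t: 21.4
tool_pos: [0.5716, 0.0085, 0.0236]
tool_rot: [0.707, 0.001, 0.707, -0.001]
force: [-0.7, 0.4, 2.0]
grip_width: 0.0576
```

Emit:
{"method": "move_arm", "body": {"translation": [[0,0,1],[0,0,3],[0,0,4],[0,0,1.5],[-1.38,4.03,0],[-1.38,4.03,0],[-1.38,4.03,0],[-1.38,4.03,0],[-1.38,4.03,0],[-1.38,4.03,0],[-1.38,4.03,0],[-1.38,4.03,0],[0,0,0],[0,0,-3],[0,0,-3.5],[0,0,-2],[0,0,-0.5],[0,0,0]], "twist": [0,0,0,0,0,0,0,0,0,0,0,0,0,0,0,0,0,0], "hand": [1,1,1,1,1,1,1,1,1,1,1,1,1,1,1,1,1,1]}}

```text
t: 23.2
tool_pos: [0.4607, 0.3299, 0.0279]
tool_rot: [0.707, 0.0, 0.708, -0.001]
force: [0.4, 0.4, 0.0]
grip_width: 0.0575
```

Emit:
{"method": "move_arm", "body": {"translation": [[0,0,-0.1],[0,0,-0.1],[0,0,0],[0,0,0]], "twist": [0,0,0,0], "hand": [1,1,1,1]}}

```text
t: 23.6
tool_pos: [0.4616, 0.3305, 0.0273]
tool_rot: [0.707, 0.001, 0.707, -0.001]
force: [-1.4, -1.4, 5.4]
grip_width: 0.0574
```

Emit:
{"method": "move_arm", "body": {"translation": [[0,0,0],[0,0,0],[0,0,0],[0,0,0],[0,0,3],[0,0,4.5],[-0.4,-4,0.5],[-0.4,-4,0],[-0.4,-4,0],[-0.4,-4,0],[-0.2,-3,0],[0,0,0],[0,0,0]], "twist": [0,0,0,0,0,0,-8.5,-8.5,-8.5,-8.5,-8.5,0,0], "hand": [-1,-1,-1,-1,-1,-1,-1,-1,-1,-1,-1,-1,-1], "newtons": 20}}

```text
t: 24.9
tool_pos: [0.4431, 0.1405, 0.1064]
tool_rot: [0.659, 0.257, 0.659, -0.257]
force: [-0.8, 0.1, -0.0]
grip_width: 0.0849
```

```bash
python3 - <<'E'
from h import *
a=grab("scene","s6"); b=grab("top","t6")
p=tool()[0]["tool_pos"]; print(p,proj("scene",[*p[:2],.065]), proj("scene",[.4616,.3305,.059]),proj("top",[.4616,.3305,.059]))
print(blob(b,116,272,22,(0,100,40),(14,255,255)))
cv2.imwrite("pics/g6.png",np.hstack([cv2.resize(a[60:210,220:420],(440,330)),cv2.resize(b[190:340,60:220],(352,330))]))
E
```

```text
[0.44334667 0.14151805 0.10644779] (np.float64(267.8372885053521), np.float64(149.03787671918406)) (np.float64(315.5228386301085), np.float64(124.92302377880834)) (np.float64(114.02626734592917), np.float64(273.3048226977883))Traceback (most recent call last):
  File "<stdin>", line 4, in <module>
  File "h.py", line 18, in blob
    n,l,s,c=cv2.connectedComponentsWithStats(m); j=1+np.argmax(s[1:,4]); return c[j],s[j]
                                                     ~~~~~~~~~^^^^^^^^^
    return _wrapfunc(a, 'argmax', axis=axis, out=out, **kwds)
    return bound(*args, **kwds)
ValueError: attempt to get argmax of an empty sequence
```

```bash
python3 - <<'E'
from h import *
a=cv2.imread("pics/s6.png")
c,s=blob(a,315,133,22,(0,100,40),(14,255,255)); print(c,s)
cv2.imwrite("pics/g6.png",cv2.resize(a[60:210,220:420],None,fx=3,fy=3))
E
```

```text
[315.52336449 133.00233645] [306 121  21  26 428]
```

View pics/g6.png

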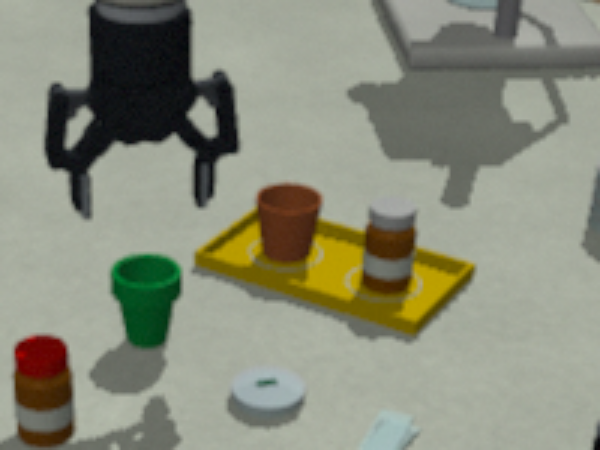

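Emit:
{"method": "move_arm", "body": {"translation": [[0,0,0],[0,0,0],[0,0,-1.5],[0,0,-2],[0,0,-2],[0,0,-0.7],[0,0,0],[0,0,0],[0,0,0],[0,0,0],[0,0,0]], "twist": [-8.5,-8.5,-8.5,-8.5,-8.5,-5,0,0,0,0,0], "hand": [-1,-1,-1,-1,-1,-1,-1,1,1,1,1]}}

```text
t: 26.1
tool_pos: [0.4439, 0.1413, 0.0453]
tool_rot: [0.5, 0.501, 0.499, -0.5]
force: [0.3, 1.3, 3.7]
grip_width: 0.058
```

Emit:
{"method": "move_arm", "body": {"translation": [[0,0,0],[0,0,0],[0,0,0],[0,0,0],[0,0,0],[0,0,0],[0,0,0],[0,0,0],[0,0,0],[0,0,0],[0,0,0],[0,0,0],[0,0,0],[0,0,0],[0,0,0],[0,0,0],[0,0,0],[0,0,0],[0,0,0]], "twist": [0,0,0,8.5,8.5,8.5,8.5,8.5,8.5,8.5,8.5,8.5,8.5,5,0,0,0,0,0], "hand": [-1,-1,-1,-1,-1,-1,-1,-1,-1,-1,-1,-1,-1,-1,-1,1,1,1,1]}}

```text
t: 28.0
tool_pos: [0.4433, 0.1409, 0.0445]
tool_rot: [0.707, 0.001, 0.707, -0.001]
force: [0.4, 1.2, 1.4]
grip_width: 0.0572
```

Emit:
{"method": "move_arm", "body": {"translation": [[0,0,1],[0,0,3],[0,0,4],[0,0,1.5],[0.36,3.8,0],[0.36,3.8,0],[0.36,3.8,0],[0.36,3.8,0],[0.36,3.8,0],[0,0,0],[0,0,-2.5],[0,0,0],[0,0,0]], "twist": [0,0,0,0,0,0,0,0,0,0,0,0,0], "hand": [1,1,1,1,1,1,1,1,1,1,1,1,1]}}

```text
t: 29.3
tool_pos: [0.4601, 0.3297, 0.1138]
tool_rot: [0.706, 0.0, 0.708, -0.001]
force: [0.4, 0.2, -0.5]
grip_width: 0.057
```

```bash
python3 - <<'E'
from h import *
a=grab("scene","s7"); o=tool()[0];p=o["tool_pos"]; print(p,o["force"],proj("scene",p-[0,0,.0445]))
cv2.imwrite("pics/g7.png",cv2.resize(a[40:190,240:400],None,fx=4,fy=4))
E
```

```text
[0.46086579 0.33014578 0.11465443] [ 0.33852705 -0.06638713 -0.7545711 ] (np.float64(315.4141662414366), np.float64(121.08909333027279))
```

View pics/g7.png

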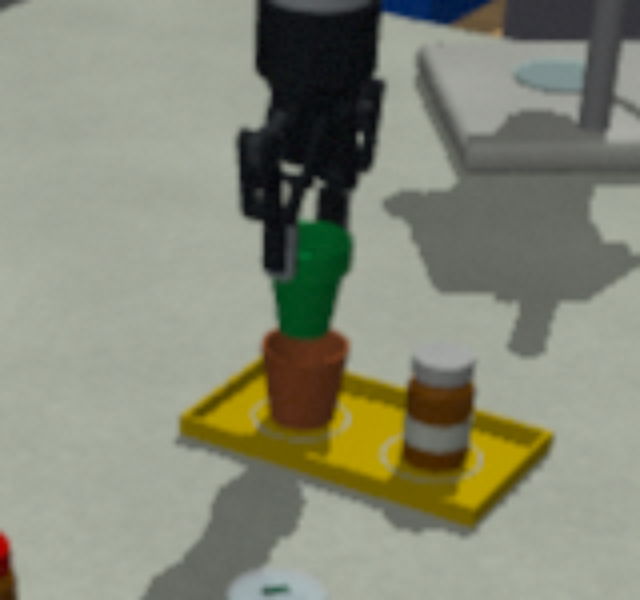

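Emit:
{"method": "move_arm", "body": {"translation": [[0.07,0,-1.5],[0,0,-1.5],[0,0,-1],[0,0,-0.5],[0,0,-0.2],[0,0,0]], "twist": [0,0,0,0,0,0], "hand": [1,1,1,1,1,1]}}

```text
t: 29.95
tool_pos: [0.4615, 0.3308, 0.0668]
tool_rot: [0.707, 0.0, 0.707, -0.001]
force: [0.4, -0.2, -0.1]
grip_width: 0.0571
```

Free so far; seated height is about 0.0585.

Emit:
{"method": "move_arm", "body": {"translation": [[0,0,-0.2],[0,0,-0.2],[0,0,-0.1],[0,0,0]], "twist": [0,0,0,0], "hand": [1,1,1,1]}}

```text
t: 30.35
tool_pos: [0.4617, 0.3308, 0.0623]
tool_rot: [0.707, 0.001, 0.707, -0.001]
force: [0.1, -0.1, -0.5]
grip_width: 0.0571
```

Emit:
{"method": "move_arm", "body": {"translation": [[0,0,-0.1],[0,0,-0.1],[0,0,0]], "twist": [0,0,0], "hand": [1,1,1]}}

```text
t: 30.65
tool_pos: [0.4616, 0.3308, 0.0601]
tool_rot: [0.707, 0.001, 0.707, -0.001]
force: [-0.2, -0.5, -1.1]
grip_width: 0.0572
```

Emit:
{"method": "move_arm", "body": {"translation": [[0,0,-0.1],[0,0,0],[0,0,0]], "twist": [0,0,0], "hand": [1,1,1]}}

```text
t: 30.95
tool_pos: [0.4617, 0.3308, 0.0592]
tool_rot: [0.707, 0.001, 0.707, -0.001]
force: [0.2, 0.2, -0.7]
grip_width: 0.0571
```

Emit:
{"method": "move_arm", "body": {"translation": [[0,0,-0.05],[0,0,-0.05],[0,0,0]], "twist": [0,0,0], "hand": [1,1,1]}}

```text
t: 31.25
tool_pos: [0.462, 0.3309, 0.0589]
tool_rot: [0.707, 0.001, 0.707, -0.001]
force: [-0.9, -1.3, 4.2]
grip_width: 0.0569
```

Emit:
{"method": "move_arm", "body": {"translation": [[0,0,0],[0,0,0],[0,0,0],[0,0,0],[0,0,2],[0,0,4],[0,0,4],[1.2,-4.2,0],[1.2,-4.2,0],[1.2,-4.2,0],[1.2,-4.2,0],[1.2,-4.2,0],[1.2,-4.2,0],[1.2,-4.2,0],[1.2,-4.2,0],[0,0,0],[0,0,0]], "twist": [0,0,0,0,0,0,0,0,0,0,0,0,0,0,0,0,0], "hand": [-1,-1,-1,-1,-1,-1,-1,-1,-1,-1,-1,-1,-1,-1,-1,-1,-1]}}

```text
t: 32.95
tool_pos: [0.5577, -0.0061, 0.158]
tool_rot: [0.707, 0.002, 0.707, -0.001]
force: [-0.0, 0.1, 0.1]
grip_width: 0.0852
```

```bash
python3 - <<'E'
from h import *
a=grab("scene","s8"); b=grab("top","t8")
print(proj("top",[.4616,.3305,.079]))
c,s=blob(b,112,273,22,(60,120,40),(90,255,255)); print("green pot",s,ray("top",s[0]+s[2]/2-.5,s[1]+s[3]/2-.5,.079))
for k,u,v,z in (("Yring2",124.5,274,0),("B1ring",434,249,0)): pass
cv2.imwrite("pics/g8.png",np.vstack([np.hstack([cv2.resize(a[70:220,240:400],(400,375)),cv2.resize(b[190:340,60:220],(400,375))]),np.hstack([cv2.resize(b[200:340,380:520],(225,225)),cv2.resize(a[140:360,50:340],(297,225)),np.zeros((225,278,3),np.uint8)])]))
E
```

```text
(np.float64(109.74685080701087), np.float64(273.04390350516724))
green pot [ 96 259  31  28 697] [0.46271386 0.32808536 0.079     ]
```

View pics/g8.png

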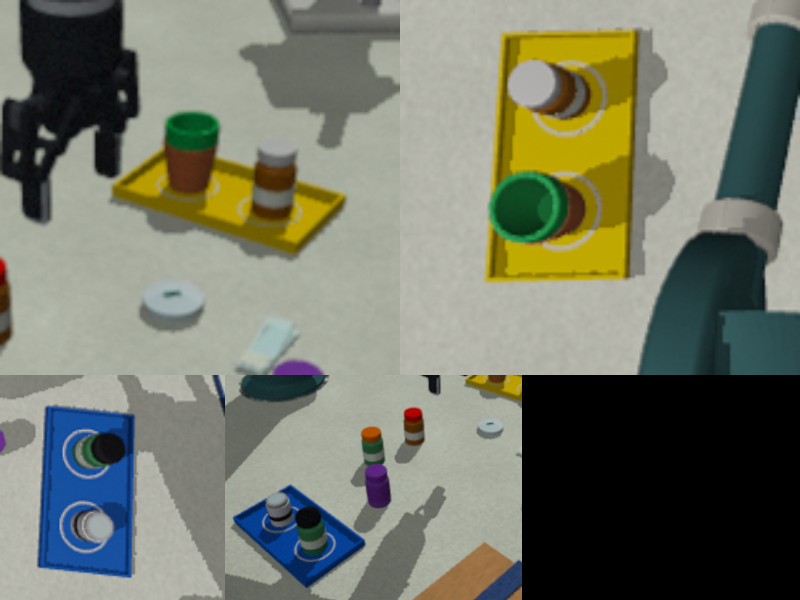

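```bash
python3 - <<'E'
from h import *
b=cv2.imread("pics/t8.png")
for k,p,g in (("white",ray("top",114.4,224.4,.079),(.5615,.3344)),):print(k,(p[:2]-g)*1000)
for k,u,v,lo,hi,z,g in(("black",448,246,(0,0,0),(180,255,45),.079,(.5261,-.3544)),("loupe",440,294,(0,0,150),(180,60,255),.054,(.4278,-.3452)),("red",280,275,(0,120,80),(5,255,255),.075,(.4621,-.0106)),("orange",332,286,(6,150,100),(16,255,255),.075,(.4412,-.1167))):
    try: c,s=blob(b,u,v,11,lo,hi); print(k,c,s,(ray("top",*c,z)[:2]-g)*1000)
    except ValueError: print(k,"hidden")
a0,a=cv2.imread("pics/scene0.png"),cv2.imread("pics/s8.png")
for k,u,v,lo,hi in(("red",234,179,(0,120,80),(5,255,255)),("orange",193,198,(6,150,100),(16,255,255))): print(k,blob(a0,u,v,12,lo,hi)[0]-blob(a,u,v,12,lo,hi)[0])
print(ctrl.close_job())
E
```

```text
white [-0.99472282 -3.87713296]
black [446.7866242  245.33757962] [437 236  21  19 314] [0.73479175 3.57469586]
loupe [441.07623318 294.87892377] [431 286  19  20 223] [-0.47939814  2.03085356]
red [279.44107744 275.21885522] [270 266  20  19 297] [ 0.00826929 -0.07110117]
orange [339.5 281. ] [339 280   2   3   4] [ 11.10532134 -15.04659043]
red [ 0.10551671 -0.12385392]
orange [-0.23540409 -0.18174777]
the job is handed in; nothing more can be done
None
```

Both kits are made up and the job is handed in at about 33 s of the 112 s allowed; the rig gave no verdict.

- **Yellow tray:** the amber jar with the white cap is on the far ring. The terracotta pot is on the near ring with the green pot nested in it. I lowered the green pot in steps until the wrist force read about 4 N, then released it. The picture shows its collar level on the rim. Its centre measured about 3 mm from where the terracotta pot was released, which is near the measuring error.
- **Blue tray:** the green jar with the black cap and the loupe are one on each ring. In the last pictures everything stands upright, with the white-capped jar, the black-capped jar and the loupe about 2–4 mm off their ring centres.
- **Jars to leave:** the scene camera shows the red- and orange-capped jars moved by less than 0.3 pixel.
- **Failed check:** the last top-view reading of the orange cap was only a 4-pixel sliver, because the arm mostly hid it. It suggested a shift of about 19 mm. I discarded it, since the scene view shows that jar has not moved.

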